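Close the light-curing unit and start it

ROBOT

A 6-joint arm with a two-finger parallel gripper is mounted at the origin on the work surface. World frame = base frame: x ahead of the robot, y to its left, z up, the work surface at z = 0. Lengths are in m, angles in rad, forces in N, time in s.
With the tool pointing down it reaches from about 0.275 to 0.85 m from the base axis. Payload 5.2 kg.
Tool frame: the origin (TCP) lies on the mounting face of the last link; the fingertips stand 173 mm ahead of it and the grasp point (between the pads) lies 155 mm ahead of it; z points along the fingers, y is the direction in which the jaws open and shut (so a half turn about z gives the same grasp; the last joint's range is limited). The gripper opens to 85 mm and grips with 20 to 120 N. Pads are 22 mm wide; open, the fingers measure 114 mm over their backs; the gripper's body (76 mm by 85 mm) begins 54 mm behind the grasp point. The pads swing forward as they close: fully open they stand 13 mm farther back than shut.
Start: joints at [-1.35, 0.259, 1.535, -0, 1.348, -0.203], TCP at [0.226, -0.501, 0.405] pointing down, gripper open.
Joint ranges: [-3.14, 3.14], [-0.91, 2.08], [0.19, 2.58], [-1.22, 4.36], [0.22, 2.71], [-3.12, 3.12]. Speed limits (rad/s): [2.57, 2.57, 3.14, 3.14, 3.14, 3.14].

INTERFACE

Orientations are given as a unit quaternion [w, x, y, z].
In Python, from workcell import env gives the robot as it stands.
- The arm moves only by the tool carry_out, never from a script. Its argument "motion" is a list that holds one entry, the list of rows, each a list of 6 numbers: the shift along the tool's x, y, z in cm, then the turn, a rotation vector about the tool's x, y, z in degrees. A call has 1 to 8 rows; each row shifts and turns the commanded pose from where the row before left it, along the tool's axes as they then stand; what a row does not reach is not made up. A row lasts 1/12 s, in which the tool goes at most 41.7 mm and 7.16 degrees, less where a joint would pass 70% of its speed; a pose out of reach is approached as far as the arm can. A call is refused whole if a number of a shift passes 4.17 or a number of a turn 7.16, either way. A call with a gripper value outside its range is refused whole. "jaw" is the opening, from 0 (shut) to 1 (fully open), set as the call begins (left out, the last holds). The fingers move at their own pace and stop on an object; "force" is the grip in N (left out, the last holds). Time passes only in rows, so rows that do not move let the fingers close. It gives the time, the measured TCP pose, the force and the opening at its end, in the units of the state.
- env.sense(): the state, without advancing time (a new reading comes with each control period).
- env.grab_frame(name): name is "scene" or "top" or "wrist"; returns a dict with "color" (480x640x3 uint8, blue, green, red), "range_z" (480x640 float32, m along the optical axis (not along the pixel's ray), 0 where there is no reading), "K" (3x3 intrinsics, pixels), "k1" (the pictures are not rectified: a ray, as slopes to the right and down, at radius r is drawn at 1 + k1 r^2 times it, then the intrinsics apply), "R" (3x3) and "t" (3): a world point X has camera coordinates R X + t. Camera axes: x right, y down, z forward; pixel columns grow to the right and rows downward; lengths in m; the calibration is good to about 2 mm. A picture is of the moment at which its call begins.
- env.finish_job(): hands the job in, once; it reports no verdict.
Trained networks look in the newest picture that a camera, given by its name, has taken for a name from the list of things; names that differ only in an ending like _2 or _b are one class to them, and where a whole thing is asked for, a point or a joint stands for the part that bears it (a point fixed in the world has none). Each returns a list of dicts, best first, with "p" (0 to 1); they miss things now and then, are a little off and sometimes report something else, mostly with a low value. They report only what shows in the picture. A call takes as long as a camera call. They do not tell look-alikes from the thing itself.
- env.look_for(target, camera): "box" ([centre column, centre row, width, height] in pixels, round what is visible of it).
- env.spot_point(target, camera): "point" ([column, row] in pixels: a listed point, or the origin of a listed thing).
The state is a dict: "time_s": time; "joint_positions": joint angles; "joint_vel": joint speeds; "tau": joint torques, N m; "eef_pos": TCP position; "tool_rot": TCP orientation; "contact_force": force on the tool from outside, world axes, zero at the start; "torque": the same for the moment, N m; "width": finger opening in m.
Only numpy, scipy, OpenCV 4.12 (cv2) and the standard library are available. Lean on these libraries where they do the work, as an engineer would, in place of code of your own. Each camera call takes 0.05 s, during which the arm holds its last target. There are 200 camera calls.

TASK

Get the curing unit running with the fingertips alone: push its drawer, with the jaw model in it, fully home without slamming it, push the amber hatch on its roof down flat, and only when both are shut press the green start button all the way down. Nothing is to be picked up or carried: do not touch the jaw model or let it tip over, do not press the red stop button, and leave the pump bottle, the beaker and the jar standing where they are. Finish clear of everything.

Things in the scene. Friction and masses are not known exactly. Their poses are not given: they have to be found in the camera images.
- unit: The light-curing unit, a white box fixed to the worktop, 200 mm deep (its x) by 220 mm wide (its y) by 90 mm high; origin at the centre of its underside. Its front, with the blue drawer, faces its own -x (towards the robot, give or take its yaw); its roof, 90 mm up, is flat. Along the front 70 mm of the roof sit the two buttons, at the left and right; the hatch lies behind them.
- drawer (a joint): How far the drawer stands open, m: 0 fully home, 0.09 at the far stop. It slides along the unit's x axis, is pushed shut towards the unit's +x, drags with about 2 N, and stays where it is left.
- drawer_front (a point): Centre of the outer (-x) face of the blue drawer front, 45 mm above the worktop. The front is a plain upright panel without a handle, 180 mm wide, from 14 to 76 mm above the worktop, 12 mm thick; behind it is an open-topped tray 145 mm wide with walls up to 46 mm above the worktop. When home this point is 112 mm ahead (-x) of the unit's centre.
- hatch (a joint): Opening angle of the amber hatch, rad: 0 shut flat on the roof, 1.2 at the stop. Friction in the hinge keeps it where it is left; a push of 1 to 2 N moves it.
- hatch_hinge (a point): Middle of the hatch's hinge line, at roof height, 75 mm behind (+x of) the unit's centre; the line runs along the unit's y. The hatch is a stiff amber panel with a dark rim, 115 mm wide and reaching 105 mm from the hinge towards the unit's front, 6 mm thick with a raised rim to 9 mm; the near edge swings up as it opens, so it can be pushed down from above.
- hatch_edge (a point): Middle of the free edge of the hatch, on its upper face, 105 mm from the hinge.
- start (a joint): Travel of the green start button, m: 0 up, 0.006 fully down; it springs back, and takes about 5 N to hold fully down.
- start_top (a point): Centre of the top of the green start button, a round cap 26 mm across in a black housing 42 mm across and 12 mm high, its top 22 mm above the roof, on the front part of the unit's roof, on the left or on the right; it is pressed straight down.
- stop (a joint): Travel of the red stop button, m: 0 up, 0.006 fully down. Not to be pressed.
- stop_top (a point): Centre of the top of the red stop button, the same as the green one, at the other end of the front part of the roof.
- jaw_center (a point): Centre, half-way up, of the loose jaw model in the drawer: a clay-red plaster base with white teeth, 47 mm by 46 mm, 23 mm high, about 90 g, standing upright on the tray floor.
- pump: White pump bottle with a blue band, 60 mm across and 156 mm high, loose; origin at the centre of its underside.
- beaker: Open steel beaker, 64 mm across and 75 mm high, loose; origin at the centre of its underside.
- jar: Amber jar with a white cap, 52 mm across and 60 mm high, loose; origin at the centre of its underside.
Mind the look-alikes: they are no part of the job. Leave any pink or turquoise look-alike of the jar alone.

How it is judged:
On the way, in this order (a step that is already met when the one before it is completed fails the run):
1. the drawer is fully home and the hatch is down flat (value of joint drawer below 0.005 m and value of joint hatch below 0.07 rad), for 0.2 s.
2. the green start button is pressed down (all of step 1 and value of joint start above 0.0045 m), for 0.05 s.
At the end, for the whole second after the job is handed in: The drawer is home within 5 mm and the hatch down within 0.07 rad, the start button has been pressed at least 4.5 mm with both shut and has sprung back, the jaw model stands upright in the drawer inside the unit, and the pump bottle, beaker and jar stand within 20 mm of where they were (all of step 1 and value of joint each of start, stop below 0.002 m and x of jaw_center in the frame of unit between -0.1 and 0.09 m and y of jaw_center in the frame of unit between -0.075 and 0.075 m and z of jaw_center in the frame of unit below 0.05 m and angle between jaw_center's own z axis and vertical below 0.3 rad and distance of each of pump, beaker, jar from where it was at the start of the episode below 0.02 m and angle between each of pump, beaker, jar's own z axis and vertical below 0.2 rad); the robot touches nothing.
It fails at once if the start button is pressed while the drawer or the hatch is open (value of joint start above 0.003 m and (value of joint drawer above 0.008 m or value of joint hatch above 0.1 rad)).
It fails at once if the red stop button is pressed (value of joint stop above 0.003 m).
It fails at once if the drawer is slammed (faster than 0.6 m/s) (velocity of joint drawer below -0.6 m/s).
It fails at once if the jaw model is touched by the robot, tips over or is lifted (contact force between any of the fingers, the arm and jaw above 0.5 N or angle between jaw_center's own z axis and vertical above 0.6 rad or z of jaw_center in the frame of unit above 0.06 m).
It fails at once if a bystander is shifted, lifted or tipped (distance of any of pump, beaker, jar from where it was at the start of the episode above 0.03 m or angle between any of pump, beaker, jar's own z axis and vertical above 0.4 rad).
It also fails if it takes over 45 s, if anything falls off the work surface, if the arm or the gripper's body presses on something with over 40 N, if the wrist force passes 120 N, or if a joint passes its speed limit or range.

## Working session

There is one attempt and no reset: what is moved stays moved. The work goes in short steps, Python scripts to look and compute and a tool call to move; the robot and the scene stay as the last step left them, time stands still between calls to the robot, and variables do not carry over. Pictures are saved under pics/ and viewed, about 8 in all and at most 12, crops included, and the job is handed in when it is done.

Besides the shell and the picture viewer there is one more tool, called after "Call:" in YAML: its name, and indented under it one key for each argument. carry_out: Moves the arm, as the interface text tells. Its arguments: {"type":"object","properties":{"motion":{"type":"array"},"jaw":{"type":"number"},"force":{"type":"number"}},"required":["motion"]}

```bash
mkdir -p pics; cat > h.py <<'E'
import numpy as np, cv2
from workcell import env
def ray(f,px):
    K=f["K"]; u=(px[0]-K[0,2])/K[0,0]; v=(px[1]-K[1,2])/K[1,1]
    x,y=u,v
    for _ in range(20):
        s=1+f["k1"]*(x*x+y*y); x,y=u/s,v/s
    return np.array([x,y,1.])
def world(f,px,z=None):
    r=ray(f,px); C=-f["R"].T@f["t"]; d=f["R"].T@r
    if z is not None: return C+d*(z-C[2])/d[2]
    c,w=int(round(px[0])),int(round(px[1])); p=f["range_z"][max(w-2,0):w+3,max(c-2,0):c+3]; p=p[p>0]
    return C+d*np.median(p) if p.size else None
E
python3 - <<'E'
from h import *
for c in("scene","top"):
    f=env.grab_frame(c); cv2.imwrite(f"pics/{c}0.png",f["color"])
    for n in["unit","drawer_front","hatch_hinge","hatch_edge","start_top","stop_top","jaw_center","pump","beaker","jar"]:
        for d in env.spot_point(n,c)[:2]:
            w=world(f,d["point"]); print(c,n,round(d["p"],2),np.round(d["point"]),None if w is None else w.round(3))
print(env.sense())
E
```

```text
scene unit 0.6 [292. 278.] [ 0.715 -0.122  0.1  ]
scene drawer_front 0.79 [242. 225.] [ 0.478 -0.13   0.048]
scene hatch_hinge 0.69 [312. 272.] [ 0.713 -0.081  0.091]
scene hatch_edge 0.95 [288. 223.] [ 0.642 -0.09   0.165]
scene start_top 0.47 [233. 248.] [ 0.595 -0.188  0.109]
scene stop_top 0.56 [226. 338.] [ 0.727 -0.267  0.034]
scene stop_top 0.49 [297. 209.] [ 0.557 -0.029  0.109]
scene pump 0.98 [191. 299.] [ 0.611 -0.295  0.034]
scene pump 0.25 [308. 214.] [ 0.637 -0.043  0.162]
scene beaker 0.64 [309. 213.] [ 0.635 -0.041  0.164]
scene jar 0.94 [227. 336.] [ 0.726 -0.266  0.038]
scene jar 0.83 [309. 364.] [ 0.854 -0.166  0.046]
top unit 0.86 [358. 237.] [ 0.634 -0.095  0.021]
top drawer_front 0.94 [380. 320.] [ 0.465 -0.128  0.072]
top hatch_hinge 0.96 [348. 197.] [ 0.702 -0.073  0.103]
top hatch_hinge 0.59 [364. 223.] [ 0.639 -0.097  0.165]
top hatch_edge 0.86 [360. 224.] [ 0.638 -0.091  0.165]
top start_top 0.46 [408. 254.] [ 0.588 -0.182  0.111]
top stop_top 0.64 [327. 272.] [ 0.558 -0.029  0.11 ]
top jaw_center 0.82 [357. 292.] [ 0.521 -0.088  0.033]
top pump 0.83 [448. 
[... 181 characters left out ...]
: 1.1, 'joint_positions': array([-1.34977956e+00,  2.58587043e-01,  1.53501954e+00, -5.70928422e-06,
        1.34799471e+00, -2.02797918e-01]), 'joint_vel': array([ 1.93620250e-03, -3.02423248e-04,  6.06366703e-05, -2.52506826e-04,
        1.93773530e-03,  2.82336348e-04]), 'tau': array([ 5.45921703e-04, -4.45941639e+01, -2.90898621e+01, -1.59733140e-04,
        6.13906359e-04, -2.25791200e-05]), 'eef_pos': array([ 0.22620337, -0.50132793,  0.40470886]), 'tool_rot': array([-4.29634421e-06,  9.77631399e-01,  2.10325576e-01, -2.82333280e-06]), 'contact_force': array([-0.20033479, -0.90996894, -0.58849495]), 'torque': array([-0.01263116, -0.01664871, -0.00619559]), 'width': 0.08508465599927348}
```

```bash
python3 - <<'E'
import cv2
a=cv2.imread("pics/top0.png")[90:390,220:540]; b=cv2.imread("pics/scene0.png")[150:450,120:440]
cv2.imwrite("pics/c0.png",cv2.resize(cv2.hconcat([a,b]),(800,375)))
E
```

```text
(no output)
```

View pics/c0.png

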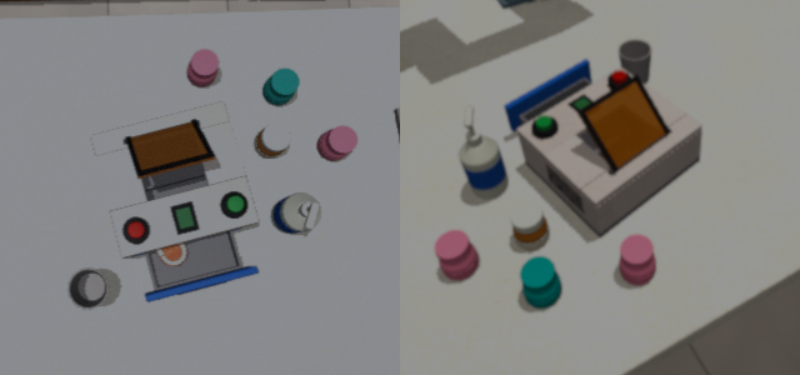

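The crop shows the green start button on the right of the roof (full top image ~[407,254]), beside the tall pump bottle. The red stop button is on the left (~[328,273]), the drawer is partly open with the jaw in it, and the hatch is up. I'll refine the unit frame by colour and depth.

```bash
cat >> h.py <<'E'
def masked(f,lo,hi,zlo,zhi,box=(0.4,0.85,-0.25,0.05)):
    hsv=cv2.cvtColor(f["color"],cv2.COLOR_BGR2HSV); m=cv2.inRange(hsv,np.array(lo),np.array(hi))
    P=[world(f,(c,r)) for r,c in zip(*np.nonzero(m&(f["range_z"]>0).astype(np.uint8)*255))]
    P=np.array([p for p in P if p is not None])
    k=(P[:,2]>zlo)&(P[:,2]<zhi)&(P[:,0]>box[0])&(P[:,0]<box[1])&(P[:,1]>box[2])&(P[:,1]<box[3])
    return P[k]
def measure(f):
    g=masked(f,(45,120,60),(80,255,255),.104,.13); g=g[g[:,1]<-.15]
    r=masked(f,(0,150,80),(8,255,255),.104,.13); b=masked(f,(105,120,60),(125,255,255),.066,.085)
    o=masked(f,(8,120,40),(22,255,255),.085,.22)
    mid=lambda p:(p.max(0)+p.min(0))/2
    print("green",len(g),g.mean(0).round(4),mid(g).round(4)); print("red",len(r),r.mean(0).round(4),mid(r).round(4))
    G,R=mid(g),mid(r); yaw=np.arctan2(-(R-G)[0],(R-G)[1]); X=np.array([np.cos(yaw),np.sin(yaw)])
    l=cv2.fitLine(b[:,:2].astype(np.float32),cv2.DIST_HUBER,0,.01,.01).ravel()
    print("yaw btn",yaw.round(3),"front",np.arctan(-l[0]/l[1]).round(3),b.mean(0).round(4),"btnmid->front",((b.mean(0)-(G+R)/2)[:2]@X).round(4))
    n=o.mean(0); u,s,v=np.linalg.svd(o-n,full_matrices=False); h=v[2]*np.sign(v[2][2]); print("hatch",n.round(4),"angle",np.arccos(h[2]).round(3),len(o))
E
python3 - <<'E'
from h import *
measure(env.grab_frame("top"))
E
```

```text
green 136 [ 0.59   -0.1828  0.1097] [ 0.5898 -0.183   0.1077]
red 127 [ 0.5543 -0.0306  0.1097] [ 0.5537 -0.0303  0.1082]
yaw btn 0.232 front 0.231 [ 0.4709 -0.13    0.0736] btnmid->front -0.1035
hatch [ 0.6747 -0.083   0.1318] angle 0.772 1537
```

Call:
carry_out:
  motion:
    - [[0,0,0,0,0,5.5],[0,0,0,0,0,5.5],[2.3,-2.6,0,0,0,0],[2.3,-2.6,0,0,0,0],[2.3,-2.6,0,0,0,0],[2.3,-2.6,0,0,0,0],[2.3,-2.6,0,0,0,0],[2.3,-2.6,0,0,0,0]]
  jaw: 0
  force: 40

```text
time_s: 1.82
eef_pos: [0.325, -0.3163, 0.4048]
tool_rot: [0.0, 0.993, 0.115, 0.0]
contact_force: [0.4, -0.4, 0.6]
width: 0.0005
```

Call:
carry_out:
  motion:
    - [[2.3,-2.6,0,0,0,0],[2.3,-2.6,0,0,0,0],[2.3,-2.6,0,0,0,0],[2.3,-2.6,0,0,0,0],[2.3,-2.6,0,0,0,0],[1.4,-2.0,0,0,0,0],[0,0,0,0,0,0],[0,0,0,0,0,0]]

```text
time_s: 2.48
eef_pos: [0.416, -0.1411, 0.4048]
tool_rot: [0.0, 0.993, 0.117, 0.0]
contact_force: [0.6, -0.4, 0.4]
width: 0.0
```

Call:
carry_out:
  motion:
    - [[0,0,3.5,0,0,0],[0,0,3.5,0,0,0],[0,0,3.5,0,0,0],[0,0,3.5,0,0,0],[0,0,3.6,0,0,0],[0,0,0,0,0,0],[0,0,0,0,0,0]]

```text
time_s: 3.07
eef_pos: [0.4149, -0.1429, 0.2278]
tool_rot: [-0.001, 0.993, 0.115, -0.002]
contact_force: [0.9, -1.0, 0.1]
width: 0.0001
```

```bash
python3 - <<'E'
from h import *
f=env.grab_frame("top"); measure(f)
cv2.imwrite("pics/t1.png",cv2.resize(f["color"][140:370,230:510],(800,657))[:600])
E
```

```text
green 137 [ 0.5898 -0.1829  0.1096] [ 0.5898 -0.1831  0.1078]
red 128 [ 0.5543 -0.0304  0.11  ] [ 0.5537 -0.0303  0.1091]
yaw btn 0.232 front 0.23 [ 0.4709 -0.1298  0.0737] btnmid->front -0.1034
hatch [ 0.6746 -0.0829  0.1318] angle 0.773 1547
```

View pics/t1.png

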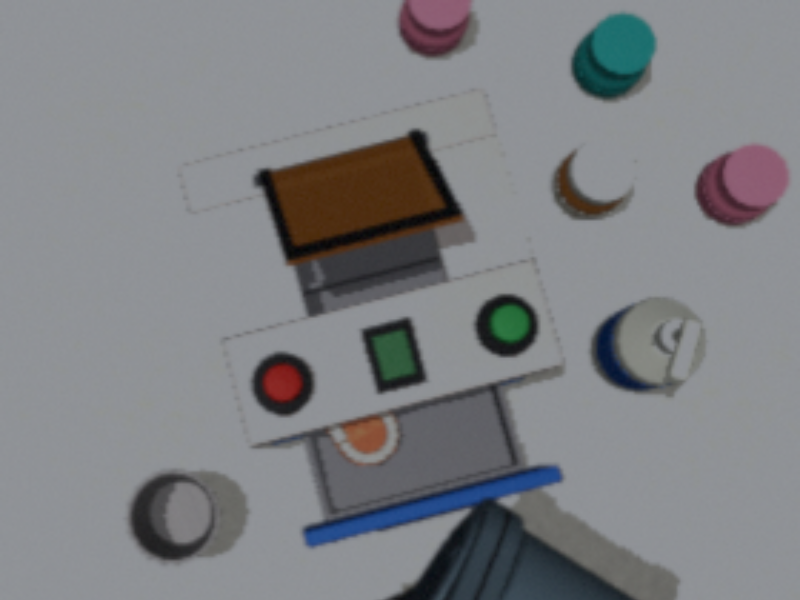

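Call:
carry_out:
  motion:
    - [[1.2,0,0,0,0,0],[1.2,0,0,0,0,0],[0.7,0,0,0,0,0],[0.5,0,0,0,0,0],[0.6,0,0,0,0,0],[0.8,0,0,0,0,0],[0.8,0,0,0,0,0],[0.8,0,0,0,0,0]]

```text
time_s: 3.78
eef_pos: [0.4805, -0.1267, 0.2287]
tool_rot: [-0.0, 0.993, 0.116, -0.0]
contact_force: [-2.6, -1.1, 2.1]
width: -0.0
```

Call:
carry_out:
  motion:
    - [[0.7,0,0,0,0,0],[0.6,0,0,0,0,0],[0.4,0,0,0,0,0],[0.3,0,0,0,0,0],[0.2,0,0,0,0,0],[0,0,0,0,0,0]]

```text
time_s: 4.28
eef_pos: [0.5018, -0.1219, 0.2286]
tool_rot: [-0.0, 0.993, 0.116, 0.0]
contact_force: [0.3, -0.1, -0.9]
width: 0.0001
```

```bash
python3 - <<'E'
from h import *
f=env.grab_frame("top"); measure(f); print(env.sense()["contact_force"])
E
```

```text
green 136 [ 0.5898 -0.1831  0.1096] [ 0.5897 -0.183   0.108 ]
red 127 [ 0.5544 -0.0305  0.11  ] [ 0.5536 -0.0304  0.1077]
yaw btn 0.232 front 0.289 [ 0.5019 -0.0486  0.0744] btnmid->front -0.0546
hatch [ 0.6746 -0.0831  0.1319] angle 0.773 1555
[ 0.41717288 -0.07645858 -0.09336147]
```

Call:
carry_out:
  motion:
    - [[0.4,0,0,0,0,0],[0.4,0,0,0,0,0],[0.2,0,0,0,0,0],[0,0,0,0,0,0]]

```text
time_s: 4.67
eef_pos: [0.5116, -0.1196, 0.2287]
tool_rot: [0.0, 0.993, 0.116, 0.0]
contact_force: [-0.2, -0.3, -0.6]
width: -0.0001
```

Call:
carry_out:
  motion:
    - [[0.3,0,0,0,0,0],[0.2,0,0,0,0,0],[0,0,0,0,0,0]]

```text
time_s: 4.92
eef_pos: [0.5161, -0.1185, 0.2287]
tool_rot: [0.0, 0.993, 0.116, -0.0]
contact_force: [-1.6, -1.1, 0.7]
width: -0.0003
```

Call:
carry_out:
  motion:
    - [[0.3,0,0,0,0,0],[0.2,0,0,0,0,0],[0,0,0,0,0,0]]

```text
time_s: 5.17
eef_pos: [0.5177, -0.1182, 0.2286]
tool_rot: [0.0, 0.993, 0.116, -0.005]
contact_force: [-20.2, -9.3, 12.3]
width: 0.0
```

Call:
carry_out:
  motion:
    - [[-1,0,0,0,0,0],[-3,0,0,0,0,0],[0,0,-3.5,0,0,0],[0,0,-3.5,0,0,0],[0,0,-3.5,0,0,0],[0,0,-3.5,0,0,0],[0,0,-3,0,0,0],[0,0,0,0,0,0]]

```text
time_s: 5.83
eef_pos: [0.4836, -0.1271, 0.4058]
tool_rot: [0.004, 0.993, 0.116, 0.006]
contact_force: [0.7, -1.2, 0.0]
width: 0.0004
```

```bash
python3 - <<'E'
from h import *
f=env.grab_frame("top"); measure(f); print(env.sense()["contact_force"])
cv2.imwrite("pics/t2.png",cv2.resize(f["color"][140:370,230:510],(700,575)))
E
```

```text
green 4 [ 0.6004 -0.188   0.1091] [ 0.6    -0.1878  0.1082]
red 128 [ 0.5543 -0.0304  0.1098] [ 0.5536 -0.0303  0.109 ]
yaw btn 0.286 front 0.231 [ 0.5226 -0.0758  0.0741] btnmid->front -0.0426
hatch [ 0.6745 -0.0832  0.132 ] angle 0.774 1568
[-0.01394564  0.52960441 -0.7359573 ]
```

View pics/t2.png

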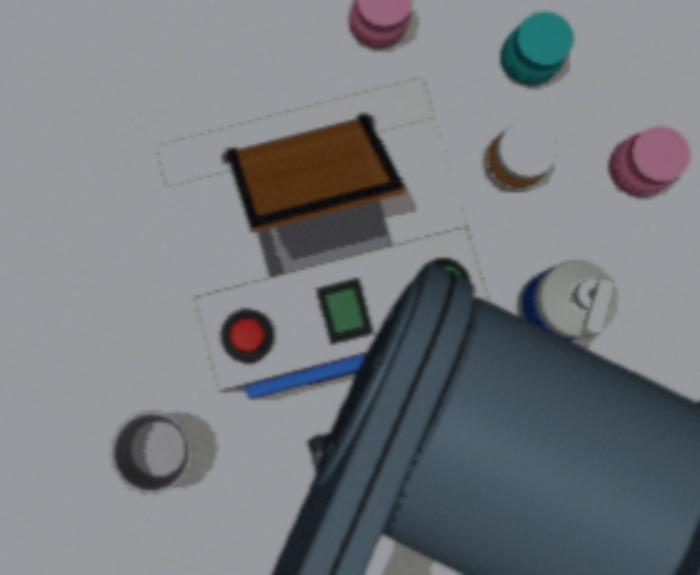

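The drawer panel now sits about 6 mm in front of the roof edge, against its stop. Next, the hatch.

Call:
carry_out:
  motion:
    - [[3.2,0,0,0,0,0],[3.2,0,0,0,0,0],[3.2,0,0,0,0,0],[3.2,0,0,0,0,0],[3.2,0,0,0,0,0],[0,0,0,0,0,0],[0,0,2.5,0,0,0],[0,0,2,0,0,0]]

```text
time_s: 6.55
eef_pos: [0.638, -0.0894, 0.3519]
tool_rot: [-0.0, 0.993, 0.116, 0.0]
contact_force: [-0.4, 0.1, -0.8]
width: 0.0001
```

Call:
carry_out:
  motion:
    - [[0,0,1,0,0,0],[0,0,1,0,0,0],[0,0,1,0,0,0],[0,0,1,0,0,0],[0,0,1,0,0,0],[0,0,1,0,0,0],[0,0,1,0,0,0],[0,0,0,0,0,0]]

```text
time_s: 7.22
eef_pos: [0.637, -0.0896, 0.2811]
tool_rot: [-0.001, 0.993, 0.116, -0.002]
contact_force: [-0.0, 1.0, -0.7]
width: -0.0002
```

Call:
carry_out:
  motion:
    - [[0,0,0.5,0,0,0],[0,0,0.4,0,0,0],[0,0,0,0,0,0]]

```text
time_s: 7.47
eef_pos: [0.6376, -0.0898, 0.2741]
tool_rot: [-0.0, 0.993, 0.116, -0.0]
contact_force: [-0.2, 0.2, 0.3]
width: 0.0002
```

Call:
carry_out:
  motion:
    - [[0,0,0.3,0,0,0],[0,0,0.1,0,0,0],[0,0,0,0,0,0]]

```text
time_s: 7.72
eef_pos: [0.6377, -0.0898, 0.2707]
tool_rot: [0.0, 0.993, 0.116, 0.0]
contact_force: [0.1, -0.0, -0.1]
width: -0.0003
```

Call:
carry_out:
  motion:
    - [[0,0,0.2,0,0,0],[0,0,0.1,0,0,0],[0,0,0,0,0,0]]

```text
time_s: 7.97
eef_pos: [0.6378, -0.0898, 0.2694]
tool_rot: [0.0, 0.993, 0.116, 0.001]
contact_force: [-2.0, 0.7, 7.8]
width: 0.0001
```

```bash
python3 - <<'E'
from h import *
f=env.grab_frame("scene"); print(env.sense()["contact_force"])
cv2.imwrite("pics/s3.png",cv2.resize(f["color"][160:360,170:420],(750,600)))
E
```

```text
[-2.88515808 -0.54975511  7.28599358]
```

View pics/s3.png

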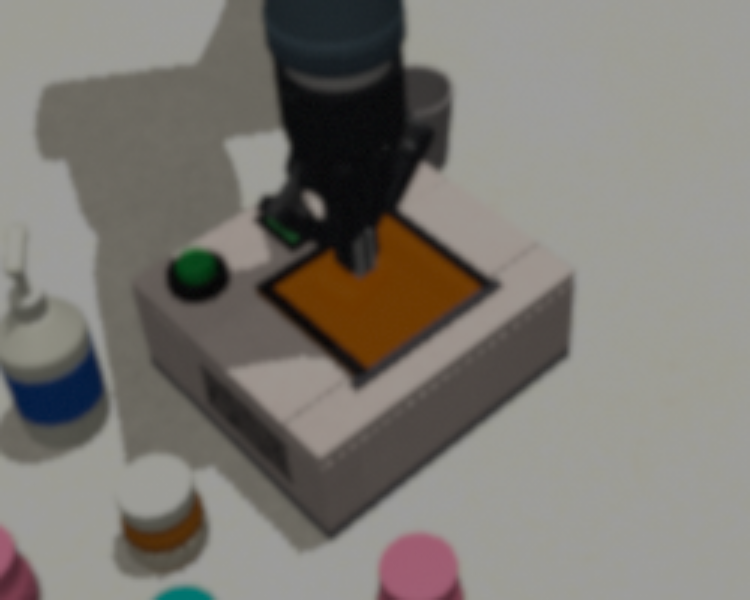

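The hatch lies flat with the fingertips resting on it at about 7 N. I'll give it a little more push, then go over to the green button.

Call:
carry_out:
  motion:
    - [[0,0,0.1,0,0,0],[0,0,0,0,0,0],[0,0,-3,0,0,0],[0,0,-3.5,0,0,0],[-3.4,0,0,0,0,0],[-3.4,0,0,0,0,0],[0,4,0,0,0,0],[0,4,0,0,0,0]]

```text
time_s: 8.68
eef_pos: [0.5868, -0.1814, 0.3309]
tool_rot: [-0.002, 0.993, 0.117, -0.002]
contact_force: [1.9, -1.0, 1.0]
width: -0.0003
```

Call:
carry_out:
  motion:
    - [[0,0,0,0,0,0],[0,0,0,0,0,0]]

```text
time_s: 8.85
eef_pos: [0.5899, -0.1855, 0.3318]
tool_rot: [0.0, 0.993, 0.114, 0.0]
contact_force: [0.3, -0.2, 0.9]
width: 0.0001
```

```bash
python3 - <<'E'
from h import *
f=env.grab_frame("wrist"); s=env.sense(); print(s["eef_pos"],s["contact_force"])
for n in("start_top","stop_top"):
    for d in env.spot_point(n,"wrist")[:2]: print(n,d, world(f,d["point"]),world(f,d["point"],.112))
o=masked(env.grab_frame("top"),(8,120,40),(22,255,255),.085,.22);n=o.mean(0);v=np.linalg.svd(o-n,full_matrices=False)[2][2]
print("hatch",n,np.arccos(abs(v[2])),len(o))
cv2.imwrite("pics/w4.png",f["color"])
E
```

```text
[ 0.58978414 -0.18412212  0.33163227] [-0.60582785  0.75677366  1.42651911]
start_top {'point': [315.7, 266.3], 'p': 0.81} [ 0.59202325 -0.18466665  0.11223994] [ 0.59193162 -0.1846862   0.112     ]
start_top {'point': [35.0, 288.8], 'p': 0.61} [ 0.52867156 -0.01832352  0.09042442] [ 0.54254142 -0.03376955  0.112     ]
stop_top {'point': [33.7, 264.6], 'p': 0.89} [ 0.55753404 -0.03326944  0.11233901] [ 0.55734261 -0.0330254   0.112     ]
hatch [ 0.65965391 -0.08652185  0.09468116] 0.0013989064445090597 2471
```

View pics/w4.png

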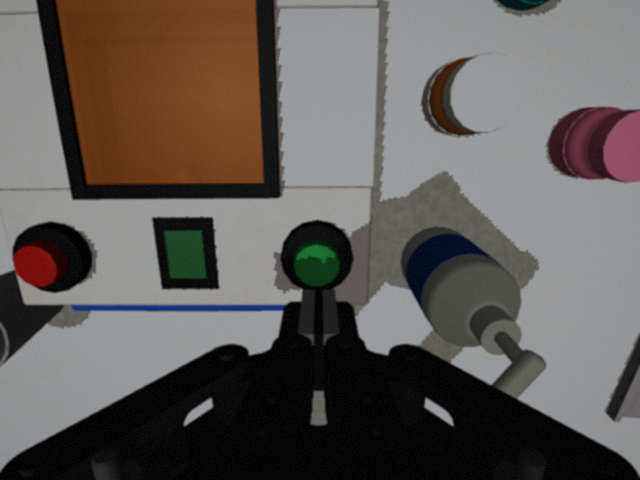

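Tip sits over the green cap in the wrist view (~[316,266]); hatch reads flat (0.001 rad), drawer panel tight against the box.

Call:
carry_out:
  motion:
    - [[0.1,0,2,0,0,0],[0,0,1.5,0,0,0],[0,0,0.8,0,0,0],[0,0,0.4,0,0,0],[0,0,0.3,0,0,0],[0,0,0.2,0,0,0],[0,0,0,0,0,0]]

```text
time_s: 9.63
eef_pos: [0.5909, -0.1825, 0.2803]
tool_rot: [-0.0, 0.993, 0.116, 0.0]
contact_force: [-2.3, 3.4, 4.4]
width: -0.0001
```

Call:
carry_out:
  motion:
    - [[0,0,0.2,0,0,0],[0,0,0.1,0,0,0],[0,0,0,0,0,0]]

```text
time_s: 9.88
eef_pos: [0.591, -0.1828, 0.2793]
tool_rot: [0.0, 0.993, 0.116, 0.001]
contact_force: [-5.0, 4.6, 14.2]
width: 0.0002
```

At 14 N with about 6 mm of travel, the button is bottomed out. I'll release it and rise clear.

Call:
carry_out:
  motion:
    - [[0,0,0.1,0,0,0],[0,0,0,0,0,0],[0,0,-2,0,0,0],[0,0,-3.5,0,0,0],[0,0,-3.5,0,0,0],[0,0,-3.5,0,0,0],[0,0,-3.5,0,0,0],[0,0,0,0,0,0]]

```text
time_s: 10.55
eef_pos: [0.5919, -0.1839, 0.4449]
tool_rot: [0.005, 0.993, 0.116, 0.006]
contact_force: [0.8, 0.2, 2.0]
width: 0.0004
```

Call:
carry_out:
  motion:
    - [[-3.5,0,0,0,0,0],[-3.5,0,0,0,0,0],[-3.5,0,0,0,0,0],[-3.5,0,0,0,0,0],[-3.5,0,0,0,0,0],[-3.5,0,0,0,0,0],[0,0,0,0,0,0],[0,0,0,0,0,0]]

```text
time_s: 11.22
eef_pos: [0.3853, -0.232, 0.4364]
tool_rot: [0.001, 0.993, 0.114, 0.001]
contact_force: [1.0, 0.1, -0.3]
width: 0.0003
```

```bash
python3 - <<'E'
from h import *
f=env.grab_frame("top"); measure(f)
for n in("jaw_center","pump","beaker","jar"):
    for d in env.spot_point(n,"top")[:2]: print(n,round(d["p"],2),np.round(d["point"]))
cv2.imwrite("pics/t5.png",cv2.resize(f["color"][140:370,230:510],(700,575)))
E
```

```text
green 137 [ 0.5898 -0.1828  0.1097] [ 0.5898 -0.1831  0.1078]
red 129 [ 0.5543 -0.0304  0.1099] [ 0.5537 -0.0303  0.1078]
yaw btn 0.232 front 0.231 [ 0.532  -0.1163  0.0741] btnmid->front -0.0409
hatch [ 0.6597 -0.0866  0.0947] angle 0.002 2487
jaw_center 0.47 [406. 255.]
pump 0.72 [433. 201.]
pump 0.69 [448. 265.]
beaker 0.94 [294. 320.]
beaker 0.5 [366. 243.]
jar 0.85 [441. 165.]
jar 0.8 [480. 206.]
```

View pics/t5.png

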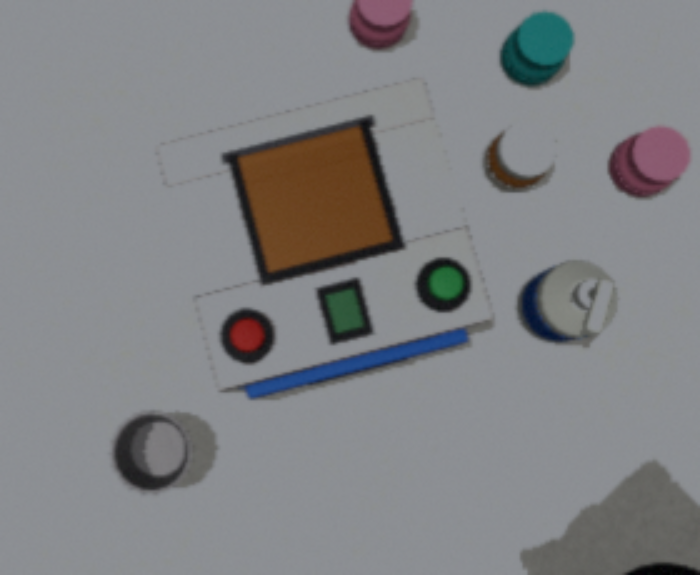

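```bash
python3 -c "
from h import *
print(env.sense()['contact_force']); print(env.finish_job())"
```

```text
[ 0.74335823 -0.68260206  1.31363117]
the job is handed in; nothing more can be done
None
```

I pushed the drawer home, closed the hatch and then pressed the green start button, all with the closed fingertips, and handed the job in at about 11 s. No verdict was reported.

Last checks:
- **Drawer:** it was pushed gently until it met its stop at about 20 N. The last image puts the panel centre 41 mm ahead of the buttons, which fits a closed drawer if the buttons sit mid-strip, as I assumed.
- **Hatch:** it measured 0.002 rad.
- **Start button:** the fingertips reached 14 N with about 6 mm of travel. Afterwards the cap was back at its starting height.
- **Stop button:** the red button's height was unchanged and the arm never went near it.
- **Bystanders:** the pump bottle, beaker and jar stand where they were in the top view.
- **Arm:** it finished clear of everything, with a force reading of about 1.5 N, close to the level when it was touching nothing.

I couldn't confirm the jaw model, because it is hidden inside the closed unit. A weak detection of it in the last image (p 0.47) landed on the green button and is false. In the same image the network's guesses for the pump bottle and jar partly landed on the wrong objects, so I judged those two by eye.

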